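# Hardware case through the spring doors

### The job

Pick up the flat rectangular grey hardware case from the steel bench and set it down flat, lengthwise, on the open apron of the kit bay in front of its two little black spring doors. Then push it from behind along the floor, between the doors and on into the bay until both doors swing shut behind it, and leave it lying flat inside.

Things in the scene. Friction and masses are not known exactly. Their poses are not given: they have to be found in the camera images.
- case: Flat closed grey plastic hardware case, 80 mm long (its x), 56 wide (y), 28 high (z), 100 to 200 g; white screw compartments show in its lid. Origin: centre of underside. Either end may lead. Bystanders near it, not needed: white tape roll, black puck, white jar (up to 76 mm across, 60 high, 25 mm or more from the case).
- bay: Fixed open-topped aluminium lane. Origin: bench level, middle of the gateway, plane of the closed doors; x into the bay, y left. Floor 4 mm thick, 100 wide, x -129 to 166 mm: bare apron to -28, flared mouth to 0, then 80 wide between walls 40 high, end stop at 162; posts 48 high at x 0. No roof: a finger can follow. Doors shut once the case's rear end is past x 38 mm.
- leaf_left (a joint): Angle of the black door leaf on the left: 37 mm wide, 6 to 40 mm above the bench, upright hinge in the gateway at y = +40 mm. 0 closed across the lane, up to 1.5 rad swung open into the bay (+x). Opens inward only; a weak spring (about 0.01 to 0.02 N m) shuts it in about half a second.
- leaf_right (a joint): The same for the mirror-image leaf on the right (hinge at y = -40 mm): 0 closed, up to 1.5 rad swung open into the bay, shut by the same weak spring.
Things that resemble listed ones, but are neither listed nor needed, are in the scene too. Leave any blue or orange look-alike of the case alone.

How it is judged:
On the way, in this order (a step that is already met when the one before it is completed fails the run):
1. the case lies flat on the apron, lengthwise, in front of the closed doors (x of case in the frame of bay between -0.13 and -0.035 m and y of case in the frame of bay between -0.025 and 0.025 m and z of case in the frame of bay below 0.008 m and angle between the x axis of case and the x axis of bay, either way round below 0.35 rad and value of joint each of leaf_left, leaf_right below 0.12 rad), for 0.1 s.
2. the case, flat on the floor, is half-way through the gateway with both doors pushed open (x of case in the frame of bay between -0.02 and 0.06 m and z of case in the frame of bay below 0.009 m and value of joint each of leaf_left, leaf_right above 0.5 rad), for 0.1 s.
At the end, for the whole second after the job is handed in: The case lies flat (within 6 degrees) and at rest on the floor of the bay, its centre 73 to 130 mm beyond the gateway and within 20 mm of the lane's middle, and both doors are shut behind it (each within 0.12 rad of closed) (x of case in the frame of bay between 0.073 and 0.13 m and y of case in the frame of bay between -0.02 and 0.02 m and z of case in the frame of bay below 0.008 m and angle between case's own z axis and vertical below 0.1 rad and value of joint each of leaf_left, leaf_right below 0.12 rad and linear speed of case below 0.02 m/s); the robot touches nothing.
It also fails if it takes over 51 s, if anything falls off the work surface, if the arm or the gripper's body presses on something with over 40 N, if the wrist force passes 120 N, or if a joint passes its speed limit or range.

### The arm

A 7-joint arm with a two-finger parallel gripper is mounted at the origin on the work surface. World frame = base frame: x ahead of the robot, y to its left, z up, the work surface at z = 0. Lengths are in m, angles in rad, forces in N, time in s.
With the tool pointing down it reaches from about 0.425 to 0.95 m from the base axis. Payload 4.7 kg.
Tool frame: the origin (TCP) lies between the finger pads; the fingertips stand 25 mm ahead of it and the grasp point (between the pads) lies 6 mm ahead of it; x points along the fingers, z is the direction in which the jaws open and shut, and the axes are right-handed (so a half turn about x gives the same grasp; the last joint's range is limited). The gripper opens to 85 mm and grips with 20 to 120 N. Pads are 22 mm wide; open, the fingers measure 114 mm over their backs; the gripper's body (76 mm by 85 mm) begins 54 mm behind the grasp point. The pads swing forward as they close: fully open they stand 13 mm farther back than shut.
Start: joints at [1.18, 0.469, -0.049, 1.532, 0.024, 1.141, -0.082], TCP at [0.239, -0.631, 0.256] pointing down, gripper open.
Joint ranges: [-2.59, 2.59], [-0.33, 1.99], [-1.39, 1.29], [0.1, 2.45], [-1.04, 4.18], [0.21, 1.99], [-2.66, 2.66]. Speed limits (rad/s): [2.57, 2.57, 3.14, 3.14, 3.14, 3.14, 3.14].

### API

Orientations are given as a 3x3 rotation matrix whose columns are the frame's x, y, z axes.
In Python, from rig import * gives the robot as it stands. Calls block until the motion is done:
- movep(position, orientation): joint-space move of the TCP to a pose.
- move_l(position, attitude=None, feed=0.15, until_force=None): straight line of the TCP; attitude=None keeps the orientation; feed is the mean speed in m/s. With until_force (N) it stops when the force on the tool has changed by that much, and returns True; else False.
- move_joints(angles): joint-space move.
- command_gripper(opening, newtons=None): finger opening in m; newtons is the grip in N (None keeps the last); returns when the fingers have stopped.
- sleep(seconds).
- inverse_kinematics(position, orientation): joint angles nearest the present ones, or None.
- sense(): the state.
- camera(name): name is "scene" or "top"; returns (picture, depth): 480x640x3 uint8, red, green, blue; 480x640 float32, m along the optical axis (not along the pixel's ray), 0 where there is no reading.
- camera_params(name): a dict with "K" (3x3 intrinsics, pixels), "dist" ([k1, k2, p1, p2, k3] as OpenCV has them; the pictures are not rectified), "position" and "rotation" of the camera in the world. Camera axes: x right, y down, z forward; pixel columns grow to the right and rows downward; lengths in m; the calibration is good to about 2 mm. A picture is of the moment at which its call begins. camera_params takes no time and is no camera call.
A pose or a line that the arm cannot do raises Unreachable and nothing moves.
- finish_job(): hands the job in, once; it reports no verdict.
The state is a dict: "time_s": time; "joint_pos": joint angles; "qd": joint speeds; "joint_efforts": joint torques, N m; "position": TCP position; "tcp_rot": TCP orientation; "wrist_force": force on the tool from outside, world axes, zero at the start; "ft_torque": the same for the moment, N m; "finger_gap": finger opening in m.
Only numpy, scipy, OpenCV 4.12 (cv2) and the standard library are available. Lean on these libraries where they do the work, as an engineer would, in place of code of your own. Each camera call takes 0.05 s, during which the arm holds its last target. There are 200 camera calls.

## Working session

There is one attempt and no reset: what is moved stays moved. The work goes in short steps, each a Python script; the robot and the scene stay as the last script left them, time stands still between calls to the robot, and variables do not carry over. Pictures are saved under pics/ and viewed, about 8 in all and at most 12, crops included, and the job is handed in when it is done.

```bash
mkdir -p pics; ls; python3 - <<'E'
from rig import *
import cv2,numpy as np
for n in("top","scene"):
    p,d=camera(n); cv2.imwrite(f"pics/{n}0.png",p[...,::-1]); np.savez(f"pics/{n}0.npz",p=p,d=d); c=camera_params(n); print(n,c)
s=sense();print(s["time_s"],s["position"],s["tcp_rot"])
E
```

```text
pics
top {'K': array([[435.31293659,   0.        , 321.03484804],
       [  0.        , 435.31293659, 242.00809219],
       [  0.        ,   0.        ,   1.        ]]), 'dist': array([-0.01045651,  0.        ,  0.        ,  0.        ,  0.        ]), 'position': array([0.29305831, 0.04446841, 0.88416614]), 'rotation': array([[ 0.0040718 , -0.98193073,  0.18919689],
       [-0.99991207, -0.00638564, -0.01162179],
       [ 0.01261994, -0.18913293, -0.98187039]])}
scene {'K': array([[528.38397236,   0.        , 312.82152923],
       [  0.        , 528.38397236, 238.52972965],
       [  0.        ,   0.        ,   1.        ]]), 'dist': array([-0.05238007,  0.        ,  0.        ,  0.        ,  0.        ]), 'position': array([1.01790149, 0.2044372 , 0.73945743]), 'rotation': array([[-0.30584948,  0.72595426, -0.6159923 ],
       [ 0.95192095,  0.24499054, -0.18391887],
       [ 0.0173956 , -0.64262746, -0.76598129]])}
0.1 [ 0.23878787 -0.63084654  0.2553715 ] [[-6.86413681e-04  9.35226360e-01  3.54049691e-01]
 [ 1.59775715e-03  3.54050349e-01 -9.35224998e-01]
 [-9.99998488e-01 -7.62658070e-05 -1.73728961e-03]]
```

View pics/top0.png

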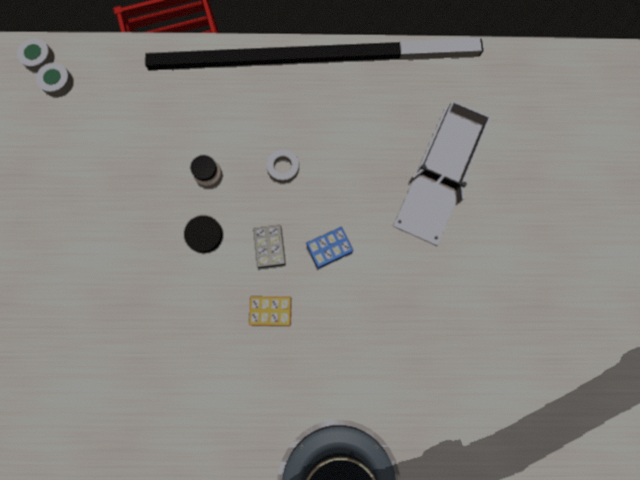

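View pics/scene0.png

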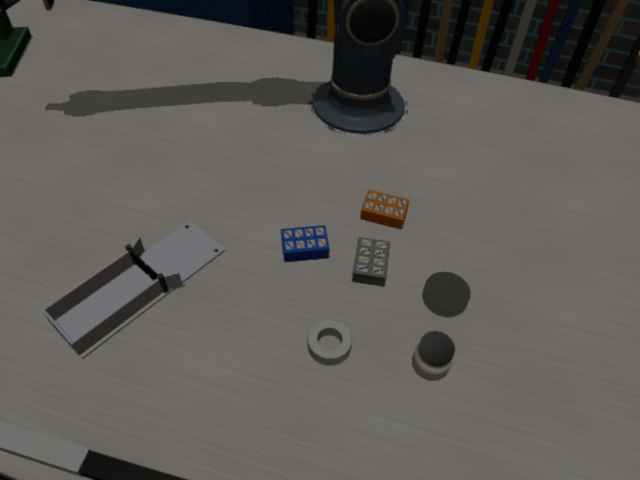

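Candidates in the top view are the grey case at (269,246), the blue look-alike at (330,247) and the orange one at (270,311). The round items are a tape roll (283,166), puck (203,234) and jar (205,168). I choose the grey one at (269,246). The bay apron is at about (427,210), the doors at (441,178) and the end stop at (468,110).

```bash
cat > h.py <<'E'
import numpy as np,cv2
from rig import *
def ray(n,px,z):
    c=camera_params(n); u=cv2.undistortPoints(np.array(px,float).reshape(-1,1,2),c["K"],c["dist"]).reshape(-1,2)
    d=np.c_[u,np.ones(len(u))]@c["rotation"].T; o=c["position"]
    return (o+d*((z-o[2])/d[:,2])[:,None])[:,:2]
def down(yaw): # jaws (z axis) along direction yaw
    z=np.array([np.cos(yaw),np.sin(yaw),0]);x=np.array([0,0,-1.]);return np.c_[x,np.cross(z,x),z]
E
python3 - <<'E'
from h import *
f=np.load("pics/top0.npz");p,d=f["p"],f["d"]
a=p[85:260,385:495,::-1]; b=p[215:280,245:295,::-1]
A=cv2.resize(a,None,fx=3.4,fy=3.4,interpolation=2); B=cv2.resize(b,None,fx=8,fy=8,interpolation=2)
B=cv2.copyMakeBorder(B,0,max(0,A.shape[0]-B.shape[0]),5,0,0)
cv2.imwrite("pics/crop.png",np.hstack([A,B[:A.shape[0]]]))
# height of each pixel from depth
c=camera_params("top");v,u=np.mgrid[:480,:640];q=cv2.undistortPoints(np.stack([u,v],-1).reshape(-1,1,2).astype(float),c["K"],c["dist"]).reshape(480,640,2)
X=(np.dstack([q,np.ones((480,640))])*d[...,None])@c["rotation"].T+c["position"]
z=X[...,2]; print("bench z",np.median(z[300:400,100:200]))
m=np.zeros(z.shape,np.uint8);m[215:280,245:295]=(z[215:280,245:295]>.015)&(z[215:280,245:295]<.05)
r=cv2.minAreaRect(ray("top",np.argwhere(m)[:,::-1],.028).astype(np.float32));print("case",m.sum(),r, np.median(z[m>0]))
hsv=cv2.cvtColor(p,cv2.COLOR_RGB2HSV)
for px in[(427,210),(455,145),(380,150),(269,246)]:print(px,p[px[1],px[0]],hsv[px[1],px[0]],z[px[1],px[0]])
s=hsv[...,1]; t=p.astype(int); bl=t[...,2]-t[...,0]
m=np.zeros(z.shape,np.uint8);m[85:260,385:495]=(bl[85:260,385:495]>-3)|(z[85:260,385:495]>.012)
n,l,st,ce=cv2.connectedComponentsWithStats(m);k=1+st[1:,4].argmax();m=(l==k)
cv2.imwrite("pics/m.png",m[85:260,385:495]*255)
ap=np.argwhere(m)[:,::-1]; P=ray("top",ap,.004);print(len(ap),cv2.minAreaRect(P.astype(np.float32)))
ap2=np.array([x for x in ap if x[1]>190]); print("apron rect",cv2.boxPoints(cv2.minAreaRect(ap2.astype(np.float32))))
E
```

```text
bench z -0.0004082438858301063
case 1127 ((0.4487244188785553, 0.13782396912574768), (0.08104381710290909, 0.05641337111592293), 7.725355625152588) 0.027431996734671227
(427, 210) [150 150 155] [120   8 155] 0.004186681494394828
(455, 145) [149 149 155] [120  10 155] 0.0031190077662368587
(380, 150) [148 146 139] [ 23  16 148] -0.0023684434799082776
(269, 246) [131 127 122] [ 17  18 131] 0.02750995749386209
6568 ((0.6214072108268738, -0.23057019710540771), (0.11939619481563568, 0.3229018747806549), 63.577186584472656)
apron rect [[391.7263  225.13348]
 [417.99326 169.681  ]
 [466.09506 192.46606]
 [439.8281  247.91855]][ WARN:0@0.577] global loadsave.cpp:1063 imwrite_ Unsupported depth image for selected encoder is fallbacked to CV_8U.
```

View pics/crop.png

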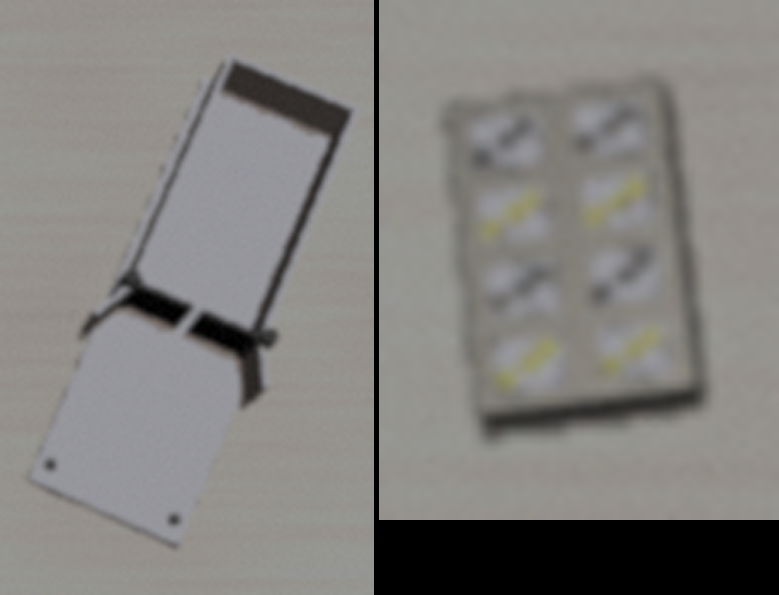

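The crop confirms the grey case with white compartments. In the bay crop the near apron corners are at (28,480) and (178,547), the post tops at (127,278) and (268,338), and the far wall corners at (228,60) and (352,108).

```bash
python3 - <<'E'
from h import *
cv=lambda L:np.array(L)/3.4+[385,85]-.35
a=ray("top",cv([(28,480),(178,547)]),.004);b=ray("top",cv([(127,278),(268,338)]),.048);c=ray("top",cv([(228,60),(352,108)]),.04)
print(a,b,c,[np.linalg.norm(x[0]-x[1]) for x in(a,b,c)])
A,B,C=a.mean(0),b.mean(0),c.mean(0);print(A,B,C)
for p,q in((A,B),(B,C),(A,C)):print(np.linalg.norm(q-p),np.degrees(np.arctan2(*(q-p)[::-1])))
for x in(a,b,c):e=x[0]-x[1];print("perp",np.degrees(np.arctan2(e[1],e[0]))-90)
u=(C-A)/np.linalg.norm(C-A);G=(A+.129*u+C-.166*u)/2;th=np.arctan2(u[1],u[0]);print("gate",G,np.degrees(th))
# pre-check IK
case=np.array([.4487,.1378]);cy=np.radians(7.7)
for k in(90,-90):
  for nm,P,y in(("pick",case,cy),("place",G-.08*u,th),("push0",G-.17*u,th),("push1",G+.055*u,th)):
    for z in(.03,.15):
      q=inverse_kinematics([*P,z],down(y+np.radians(k)));print(k,nm,z,P,None if q is None else np.round(q,2))
E
```

```text
[[ 0.49789189 -0.11520855]
 [ 0.45680492 -0.20542622]] [[ 0.61195173 -0.16998421]
 [ 0.57520597 -0.25257553]] [[ 0.75893182 -0.24114055]
 [ 0.72758494 -0.31673232]] [np.float64(0.09913307935134223), np.float64(0.09039676928432656), np.float64(0.08183362941843594)]
[ 0.47734841 -0.16031739] [ 0.59357885 -0.21127987] [ 0.74325838 -0.27893643]
0.12691213530949474 -23.675564857913606
0.16426007623196473 -24.32341773787864
0.2911676347454165 -24.041040978260632
perp -24.485490954583923
perp -23.984793567854098
perp -22.52311522877747
gate [ 0.5934082  -0.21209018] -24.041040978260632
90 pick 0.03 [0.4487 0.1378] [ 0.17  0.59 -0.7   2.16  0.67  0.61  0.69]
90 pick 0.15 [0.4487 0.1378] [ 0.6   0.66 -1.33  2.07  0.76  1.04  0.59]
90 place 0.03 [ 0.52034789 -0.1794989 ] [ 0.68  0.64 -0.57  1.98  0.54  0.67  0.92]
90 place 0.15 [ 0.52034789 -0.1794989 ] [ 0.76  0.47 -0.66  1.91  0.37  0.88  1.07]
90 push0 0.03 [ 0.43815504 -0.14283372] [ 0.65  0.54 -0.53  2.19  0.52  0.54  0.88]
90 push0 0.15 [ 0.43815504 -0.14283372] [ 0.81  0.34 -0.7   2.1   0.3   0.8   1.08]
90 push1 0.03 [ 0.64363716 -0.23449668] [ 0.68  0.81 -0.59  1.65  0.56  0.86  1.01]
90 push1 0.15 [ 0.64363716 -0.23449668] [ 0.71  0.67 -0.64  1.58  0.44  1.04  1.1 ]
-90 pick 0.03 [0.4487 0.1378] [-0.04  0.52 -0.43  2.17  0.43  0.53 -2.23]
-90 pick 0.15 [0.4487 0.1378] [ 0.23  0.36 -0.74  2.09  0.34  0.81 -2.15]
-90 place 0.03 [ 0.52034789 -0.1794989 ] [ 0.29  0.57 -0.05  2.    0.05  0.57 -1.78]
-90 place 0.15 [ 0.52034789 -0.1794989 ] [ 0.35  0.39 -0.12  1.93  0.06  0.82 -1.79]
-90 push0 0.03 [ 0.43815504 -0.14283372] [ 0.29  0.48 -0.08  2.21  0.09  0.46 -1.85]
-90 push0 0.15 [ 0.43815504 -0.14283372] [ 0.4   0.27 -0.2   2.13  0.08  0.75 -1.85]
-90 push1 0.03 [ 0.64363716 -0.23449668] [ 0.3   0.72 -0.01  1.67  0.01  0.75 -1.71]
-90 push1 0.15 [ 0.64363716 -0.23449668] [ 0.32  0.58 -0.05  1.61  0.03  0.95 -1.73]
```

```bash
cat >> h.py <<'E'
G=np.array([.5935,-.2121]);TH=np.radians(-24.05);U=np.array([np.cos(TH),np.sin(TH)]);V=np.array([-U[1],U[0]])
RB=down(TH+np.pi/2)
def bay(x,z,y=0): return [*(G+x*U+y*V),z]
E
python3 - <<'E'
from h import *
R=down(np.radians(97.7));c=[.4487,.1378]
command_gripper(.075,40)
movep([*c,.12],R); 
print("hit",move_l([*c,.030],feed=.1,until_force=8),sense()["position"])
command_gripper(0.03,40);print("gap",sense()["finger_gap"])
move_l([*c,.13],feed=.15);s=sense();print(s["finger_gap"],s["time_s"],s["wrist_force"])
movep(bay(-.077,.11),RB);
p,_=camera("scene");cv2.imwrite("pics/held.png",p[100:400,50:450,::-1].repeat(2,0).repeat(2,1));print(sense()["time_s"])
E
```

```text
hit False [0.44900735 0.13807013 0.03042501]
gap 0.05520819357638053
0.05537106521419102 5.3917 [ 0.23833584 -0.87106327 -2.27532579]
6.6833
```

View pics/held.png

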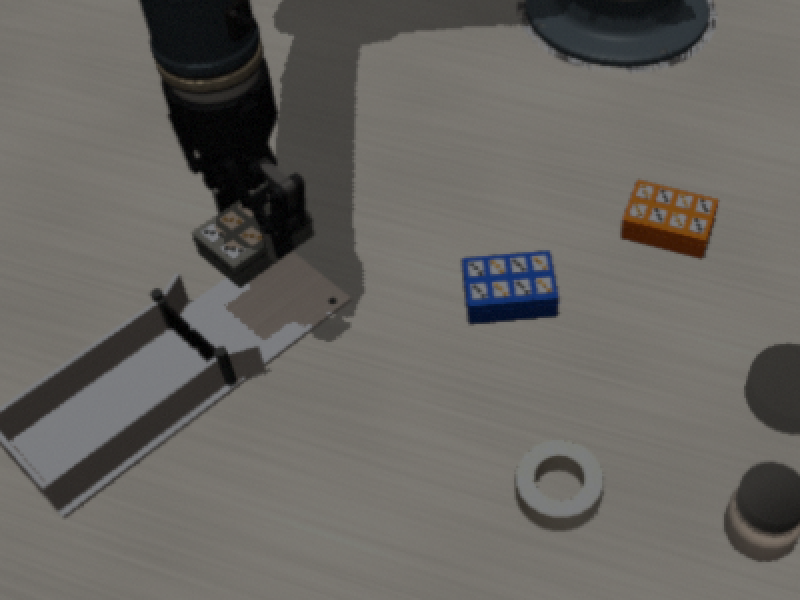

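The case (crop pixel 235,240) is held level above the apron, aligned with the lane. Next I lower it, release, back off and check.

```bash
python3 - <<'E'
from h import *
move_l(bay(-.077,.045),feed=.12)
print("hit",move_l(bay(-.077,.033),feed=.03,until_force=4),sense()["position"])
command_gripper(.072,40)
move_l(bay(-.077,.12),feed=.15)
command_gripper(.018,40)
movep(bay(-.165,.12),RB)
s=sense();print(s["finger_gap"],s["time_s"])
p,d=camera("top");cv2.imwrite("pics/placed.png",cv2.resize(p[85:270,370:500,::-1],None,fx=3.2,fy=3.2))
p,d=camera("scene");cv2.imwrite("pics/placed2.png",cv2.resize(p[160:370,30:270,::-1],None,fx=2.8,fy=2.8))
a=cv2.imread("pics/placed.png");b=cv2.imread("pics/placed2.png")[:592];
b=cv2.resize(b,(380,int(b.shape[0]*380/b.shape[1])));b=cv2.copyMakeBorder(b,0,592-b.shape[0],0,0,0);cv2.imwrite("pics/pl.png",np.hstack([a,b]))
E
```

```text
hit True [ 0.5235226  -0.18096191  0.03492354]
0.01805846511634892 9.8
```

View pics/pl.png

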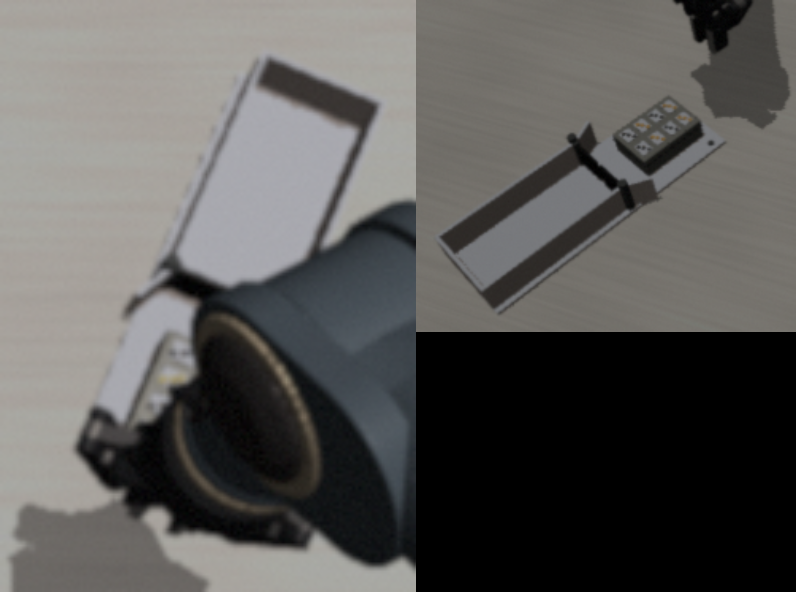

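The case (scene inset, pixel 657,133) lies flat, lengthwise and centred on the apron. The doors are shut. Now I push to mid-gateway and check.

```bash
python3 - <<'E'
from h import *
move_l(bay(-.165,.034),feed=.12)
print("hit",move_l(bay(-.03,.034),feed=.05,until_force=15));s=sense();print(s["position"],s["wrist_force"],s["time_s"])
sleep(.3)
p,d=camera("scene");cv2.imwrite("pics/mid.png",cv2.resize(p[160:370,30:270,::-1],None,fx=2.8,fy=2.8))
E
```

```text
hit True
[ 0.51787339 -0.17820085  0.03354267] [ 0.41771681 -0.39599896 -0.93067451] 12.3917
```

View pics/mid.png

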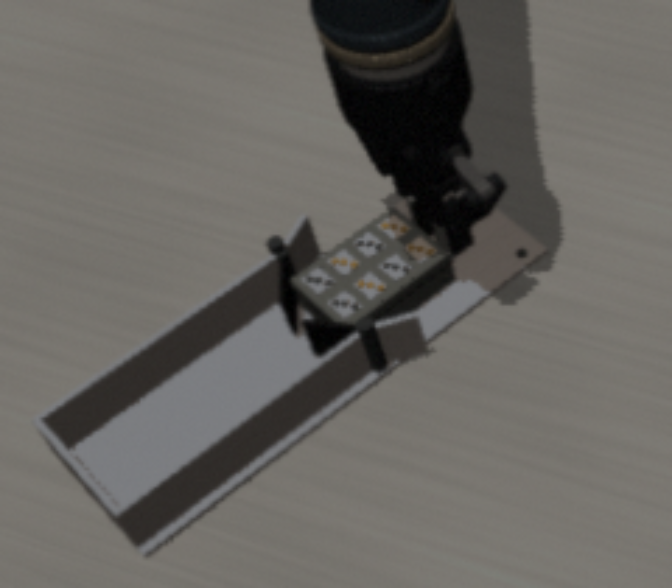

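```bash
python3 - <<'E'
from h import *
px=(np.array([(290,283),(347,326),(450,260),(386,212)]))/2.8+[30,160]-.3
P=ray("scene",px,.032)-G; print(np.c_[P@U,P@V].round(4)); print((P@U).mean(),(P@V).mean())
po=(np.array([(276,243),(363,325)]))/2.8+[30,160]-.3; P=ray("scene",po,.048)-G; print("posts",np.c_[P@U,P@V].round(4))
po=(np.array([(40,422),(145,553)]))/2.8+[30,160]-.3; P=ray("scene",po,.04)-G; print("end",np.c_[P@U,P@V].round(4))
p=np.array(sense()["position"])[:2]-G;print(p@U,p@V,sense()["wrist_force"])
E
```

```text
[[ 0.0093 -0.0235]
 [ 0.0055  0.0276]
 [-0.0676  0.0337]
 [-0.0651 -0.0256]]
-0.02948604314855576 0.0030523048463015016
posts [[ 0.0016 -0.0418]
 [ 0.0036  0.0457]]
end [[ 0.165  -0.0393]
 [ 0.1696  0.0735]]
-0.08510862598347789 -0.00015821404674408205 [-0.62758299  0.40609002  0.73454917]
```

The case is centred (y about +2 mm, centre x about -29 mm) and the doors have begun to open. Static force is now under 1 N, so the stop looks like a transient. I carry on with a watch on force.

```bash
python3 - <<'E'
from h import *
for x in np.arange(-.07,-.029,.01):
    h=move_l(bay(x,.034),feed=.03,until_force=20);s=sense();p=np.array(s["position"])[:2]-G
    print(h,(p@U).round(4),np.round(s["wrist_force"],1),s["time_s"])
    if h: break
sleep(.2)
p,d=camera("scene");cv2.imwrite("pics/mid2.png",cv2.resize(p[160:370,30:270,::-1],None,fx=2.8,fy=2.8))
E
```

```text
False -0.0694 [-0.5  0.7 -0.6] 13.3917
False -0.059 [0.4 0.  0.9] 13.875
False -0.0497 [-0.8  0.6  1.1] 14.3583
False -0.0395 [-0.2  0.8  0.9] 14.8417
False -0.0293 [-0.4 -0.4  0.5] 15.325
```

View pics/mid2.png

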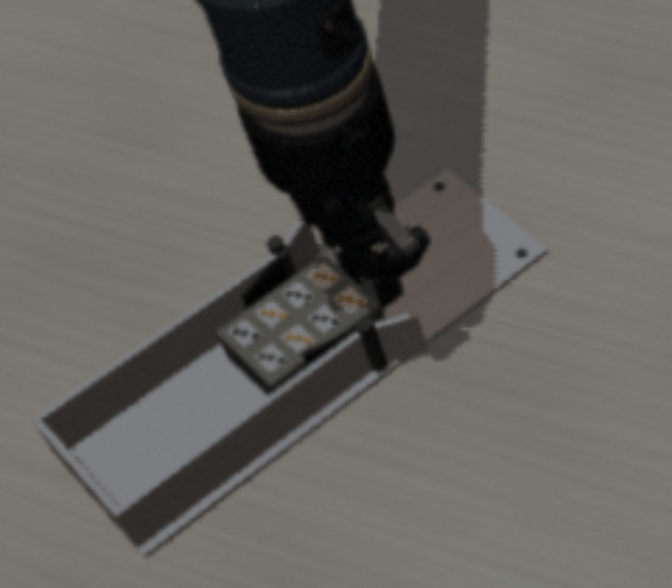

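The case is centred between the posts with both leaves swung open along its sides. I push on until its centre is at about x = 0.11, then lift out.

```bash
python3 - <<'E'
from h import *
print(move_l(bay(.055,.034),feed=.05,until_force=20));s=sense();p=np.array(s["position"])[:2]-G;print((p@U),s["wrist_force"])
sleep(.3)
move_l(bay(.052,.034),feed=.03)
move_l(bay(.052,.14),feed=.1)
movep([.45,.0,.25],RB);sleep(.5);print(sense()["time_s"])
p,d=camera("top");a=cv2.resize(p[85:270,380:500,::-1],None,fx=3.2,fy=3.2)
p,d=camera("scene");b=cv2.resize(p[200:370,30:230,::-1],(400,340));b=cv2.copyMakeBorder(b,0,592-340,0,0,0);cv2.imwrite("pics/end.png",np.hstack([a,b]))
E
```

```text
False
0.05507377444130677 [-0.56709806  1.11403019  0.34367541]
20.9
```

View pics/end.png

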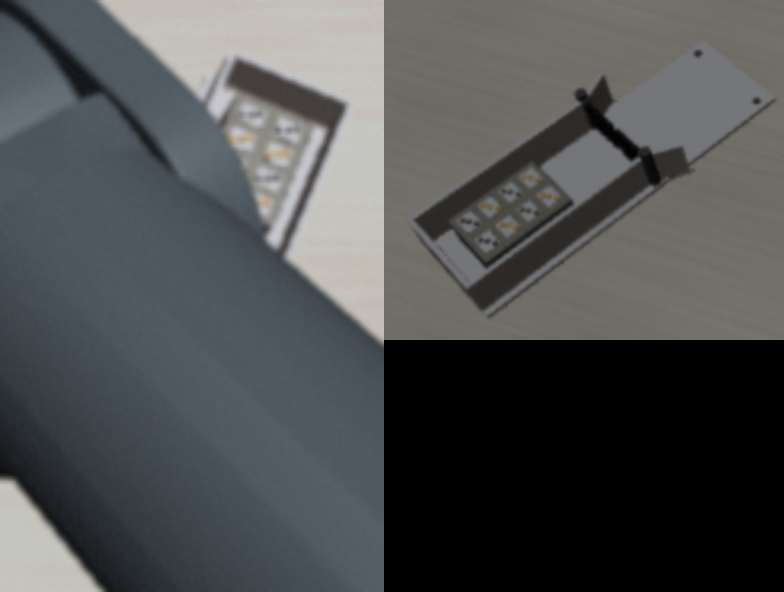

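The case lies flat inside the bay with both leaves shut in a line between the posts (585,97) and (650,155). I check its position from its four lid corners, then hand in.

```bash
python3 - <<'E'
from h import *
px=(np.array([(449,223),(488,264),(573,203),(533,162)])-[384,0])/2+[30,200]-.25
P=ray("scene",px,.032)-G; x,y=(P@U).mean(),(P@V).mean();print(x,y)
if .08<x<.124 and abs(y)<.017: finish_job();print("done")
E
```

```text
0.10604572770474957 0.004025928168197076
the job is handed in; nothing more can be done
done
```

I picked up the grey case and set it flat and lengthwise on the apron. I then pushed it with nearly closed fingers between the doors and into the bay, lifted the gripper out, and handed the job in with the robot clock at about 21 s of the 51 s allowed.

- **Final check:** the last scene-camera picture shows the case flat in the lane with both doors shut. From its four lid corners, its centre is about 106 mm beyond the gateway and 4 mm left of the lane's middle. Both are within the limits of 73–130 mm and ±20 mm. The arm blocked most of the bay in the top view, so this rests on the scene camera alone.
- **Unexpected stop:** the push stopped once on its 15 N force limit as the case met the doors. The static force there was under 1 N and the case was centred. I took it for a transient and continued without further trouble.
- **Not measured:** I judged the door angles and flatness by eye from the pictures. The hand-in reports no verdict.

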